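# Clamp the safe-lock mount and set its dial spindle a quarter turn off the bottom

## Task

Clamp the safe-lock mount down by pushing the toggle clamp's handle all the way down. Then screw the combination dial in (clockwise) until it bottoms out, back it off a quarter turn, and finish still gripping the dial's knob and holding it still there, so that I can fit the spline key from below. Leave the caliper, the screwdriver, the padlock and the lock cylinder where they lie.

Things in the scene. Friction and masses are not known exactly. Their poses are not given: they have to be found in the camera images.
- jig: Plywood board 190 x 275 x 18 mm screwed to the bench, with low aluminium fences (10 mm high) that locate the mount and a toggle clamp on its -y side. Origin on the bench, under the middle of the fences; z up; the clamp lies along -y from the origin. The board spans y -175 to +100 mm and x -95 to +95 mm.
- mount: Grey steel stand, about 2 kg, loose between the fences (1 mm play): foot plate 130 x 160 x 6 mm, two cheeks, top plate 120 x 110 mm (its top 112 mm above the origin), lock case hung below, aluminium dial ring 102 mm across on top (its top at 122 mm). Origin: middle of the underside of the foot plate, on the board, 18 mm above the bench. Axes as the jig's.
- clamp_handle (a joint): Angle of the clamp's handle, rad: 0 = fully down and level (clamped, its stop), growing as the handle is raised; up to 1.25. It starts raised. It stays where it is left; a push of about 4 to 5 N square to it, near its end, moves it, and 7 to 8 N over the last 3 degrees, where the rubber tip is squeezed.
- clamp_hinge (a point): The clamp's hinge: the pivot runs along the jig's x axis, 42 mm above the bench, 128 mm from the jig's origin towards -y. At angle a the handle points from here along (0, -cos a, +sin a) in the jig's axes.
- clamp_handle_end (a point): Point on the axis of the handle, 95 mm out from the hinge. The handle is a grey round sleeve 18 mm thick reaching from 30 to 108 mm from the hinge. Push it here, on the side that faces up when the handle is down.
- clamp_arm: Steel arm of the clamp, 70 mm long, 12 mm wide, with a soft rubber tip (2.5 N/mm) that presses on the mount's foot plate. It is geared to the handle, swinging the other way at 0.7 of its angle: level towards the mount and pressing when the handle is down, raised 0.5 to 0.8 rad at the start. Origin at the clamp's hinge; its y axis runs along the arm.
- dial (a joint): Turn of the dial on its thread, rad: 0 = bottomed out (hard stop), growing as it is unscrewed, which is anticlockwise seen from above. A quarter turn is 1.57. Right-hand thread, 1.25 mm a turn. It turns against about 0.12 N m of friction and stays where it is left.
- dial_knob: Black knurled round knob of the dial, 46 mm across and 28 mm high, axis vertical; a flange with white graduations, 78 mm across, lies just below it and turns with it. Origin on the axis at the knob's foot, on the flange (126 mm above the mount's origin when bottomed).
- dial_grip (a point): Point on the dial's axis, 22 mm above the knob's foot and 6 mm below its top: where to put the TCP to grip the knob from above, about 166 mm above the bench. The fingers have 3 mm left to the flange there.
- caliper: Digital caliper 215 mm long lying flat, bystander. Origin at the middle of its beam, on the bench.
- lock_cylinder: Chromed lock cylinder 40 mm across and 46 mm high, standing, bystander. Origin under its middle.
- screwdriver: Screwdriver with a wooden handle, 200 mm long, lying, bystander. Origin under its middle.
- padlock: Brass padlock 46 x 52 x 24 mm lying flat, bystander. Origin under the middle of its case.
Things that resemble listed ones, but are neither listed nor needed, are in the scene too. Of the things that look like the mount, the middle-sized one is meant.

How it is judged:
By the outcome, as a careful person would: the job done as asked, in the order asked, and still so for the second after the job is handed in, while the arm keeps its last pose, push and grip.
It also fails if it takes over 64 s, if anything falls off the work surface, if the arm or the gripper's body presses on something with over 40 N, if the wrist force passes 120 N, or if a joint passes its speed limit or range.

## Robot

A 6-joint arm with a two-finger parallel gripper is mounted at the origin on the work surface. World frame = base frame: x ahead of the robot, y to its left, z up, the work surface at z = 0. Lengths are in m, angles in degrees, forces in N, time in s.
With the tool pointing down it reaches from about 0.25 to 0.725 m from the base axis. Payload 9.7 kg.
Tool frame: the origin (TCP) lies between the finger pads, 19 mm behind the fingertips; this is the grasp point; z points along the fingers, y is the line along which they close (so a half turn about z gives the same grasp; the last joint's range is limited). The gripper opens to 85 mm and grips with 20 to 120 N. Pads are 22 mm wide; open, the fingers measure 114 mm over their backs; the gripper's body (76 mm by 85 mm) begins 54 mm behind the grasp point. The pads swing forward as they close: fully open they stand 13 mm farther back than shut.
Start: joints at [63.541, 4.979, 10.078, 95.1, 0, 90], TCP at [0.245, 0.492, 0.25] pointing down, gripper open.
Joint ranges: [-179.16, 179.16], [-48.56, 103.87], [-65.8, 70.77], [-126.05, 130.52], [-82.76, 87.17], [-180, 180]. Speed limits (degrees/s): [127.2, 127.2, 147.25, 180, 180, 180].

## Interface

Orientations are given as [roll, pitch, yaw] about the fixed x, y, z axes, in that order (R = Rz(yaw) Ry(pitch) Rx(roll)).
In Python, from workcell import bot, camera, get_calibration, ticket gives the robot as it stands. The module is installed in compiled form; this text tells all that it offers.
- The arm moves only by the tool send_rows, never from a script. Its arguments are lists of equal length, an entry for each row: "linear": the shift along the tool's x, y, z in m, a list of three; "twist": the turn, a rotation vector about the tool's x, y, z in units of 10 degrees (1.0 is 10 degrees), a list of three; "gripper": the opening in per cent of the stroke, from 0 (shut) to 100 (fully open). In form: {"linear": [[x, y, z], ...], "twist": [[wx, wy, wz], ...], "gripper": [gripper, ...]}. A call has 1 to 8 rows; each row shifts and turns the commanded pose from where the row before left it, along the tool's axes as they then stand; what a row does not reach is not made up. A row lasts 1/8 s, in which the tool goes at most 62.5 mm and 10.7 degrees, less where a joint would pass 70% of its speed; a pose out of reach is approached as far as the arm can. A call with a gripper value outside its range is refused whole. The fingers move at their own pace and stop on an object; "grip_force" is the grip in N (left out, the last holds). Time passes only in rows, so rows that do not move let the fingers close. It gives the time, the measured TCP pose, the force, the opening and the grip force at its end, in the units of the state.
- bot.get_obs(): the state, without advancing time (a new reading comes with each control period).
- camera(name): name is "scene" or "top" or "wrist"; returns the picture (420x560x3 uint8, red, green, blue); there is no depth.
- get_calibration(name): a dict with "fx", "fy", "cx", "cy" (pixels), "origin" and "orientation" of the camera in the world; the wrist camera has in their place "hand_eye" (4x4, takes a point from camera to tool coordinates, whose origin is the TCP and whose axes are the flange's). Camera axes: x right, y down, z forward; pixel columns grow to the right and rows downward; lengths in m; the calibration is good to about 2 mm. A picture is of the moment at which its call begins: read the wrist's pose just before it. get_calibration takes no time and is no camera call.
- ticket.job_done(): hands the job in; it is judged then, once.
The state is a dict: "time": time; "q": joint angles; "qd": joint speeds; "joint_efforts": joint torques, N m; "ee_pos": TCP position; "tcp_rot": TCP orientation; "wrist_force": force on the tool from outside, world axes, zero at the start; "torque": the same for the moment, N m; "opening": finger opening in m; "grasp_force": force on a finger pad.
Only numpy, scipy, OpenCV 4.12 (cv2) and the standard library are available. Lean on these libraries where they do the work, as an engineer would, in place of code of your own. Each camera call takes 0.05 s, during which the arm holds its last target. There are 200 camera calls.

## Working session

There is one attempt and no reset: what is moved stays moved. The work goes in short steps, Python scripts to look and compute and a tool call to move; the robot and the scene stay as the last step left them, time stands still between calls to the robot, and variables do not carry over. Pictures are saved under pics/ and viewed, at most 10 in all, crops included, and the job is handed in when it is done.

Besides the shell and the picture viewer there is one more tool, called after "Call:" as name(argument=value, ...) on one line, values as JSON. send_rows: Moves the arm, as the interface text tells. Its arguments: {"type":"object","properties":{"linear":{"type":"array"},"twist":{"type":"array"},"gripper":{"type":"array"},"grip_force":{"type":"number"}},"required":["linear","twist","gripper"]}

```bash
mkdir -p pics
python3 - <<'E'
from workcell import bot,camera,get_calibration
import cv2
o=bot.get_obs();print(o)
for n in("scene","top"):
    c=get_calibration(n);print(n,c)
    cv2.imwrite(f"pics/{n}0.png",cv2.resize(camera(n)[:,:,::-1],(800,600),interpolation=cv2.INTER_CUBIC))
print(get_calibration("wrist"))
E
```

```text
{'time': 0.0, 'q': array([6.35423140e+01, 5.01038215e+00, 1.00337874e+01, 9.50998178e+01,
       1.24844419e-03, 9.00000124e+01]), 'qd': array([-0.05738428,  0.0302244 , -0.01000055, -0.03108907,  0.0642566 ,
        0.0222315 ]), 'joint_efforts': array([ 1.16763390e-04, -5.20389891e+01,  4.64803469e+01,  1.64969423e-02,
        1.24055441e-05,  2.91752406e-05]), 'ee_pos': array([0.24494586, 0.49220837, 0.24928398]), 'tcp_rot': array([-1.79923588e+02, -1.24842653e-03,  1.53542300e+02]), 'wrist_force': array([ 0.27189905, -0.10154572,  0.02604672]), 'torque': array([-0.01325086,  0.01595917, -0.01135593]), 'grasp_force': 0.0, 'opening': 0.08496019938299666}
scene {'fx': 451.1277743408776, 'fy': 451.1277743408776, 'cx': 278.6414112395913, 'cy': 212.28801470742985, 'origin': array([1.08257734, 0.49098208, 0.90811397]), 'orientation': array([-135.75190078,   -1.09557277,  130.98899221])}
top {'fx': 522.4225464179716, 'fy': 522.4225464179716, 'cx': 283.84311596162235, 'cy': 219.57851931771432, 'origin': array([0.21137973, 0.00634741, 1.5141399 ]), 'orientation': array([-168.09015506,    0.18045054,  -90.70978129])}
{'fx': 306.5869029050383, 'fy': 306.5869029050383, 'cx': 280.77940552311395, 'cy': 214.0888511851899, 'hand_eye': array([[-1.20423996e-03, -9.44893041e-01, -3.27376986e-01,
         8.37830896e-02],
       [ 9.99999250e-01, -1.21096271e-03, -1.83301896e-04,
        -3.42361528e-04],
       [-2.23240635e-04, -3.27376961e-01,  9.44893791e-01,
        -1.23716416e-01],
       [ 0.00000000e+00,  0.00000000e+00,  0.00000000e+00,
         1.00000000e+00]])}
```

View pics/top0.png

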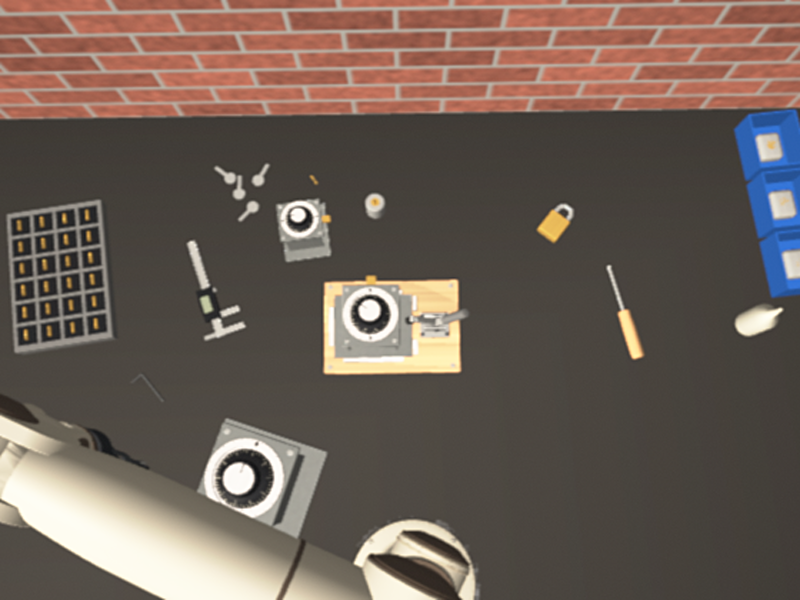

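View pics/scene0.png

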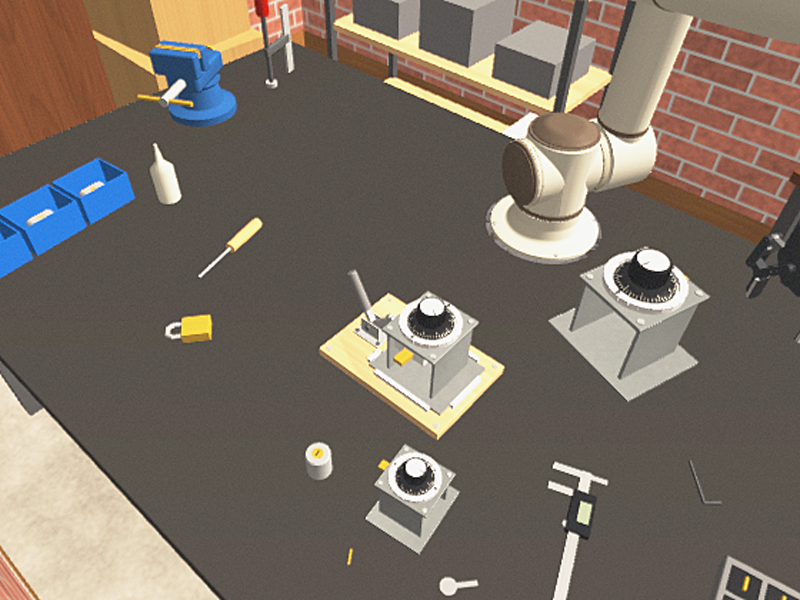

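The top view shows the jig board with corners near (323,282), (458,280), (460,373) and (325,374), the middle mount's knob near (369,311), and the raised clamp handle to its right, with its end near (462,314). In the scene view the knob top is near (432,306) and the handle end near (354,274). I'll take enlarged crops next.

```bash
cat > h.py <<'E'
import numpy as np
from scipy.spatial.transform import Rotation as R
from workcell import bot,camera,get_calibration
def cam(n):
    c=get_calibration(n)
    if "origin" in c: return c,np.array(c["origin"]),R.from_euler("xyz",c["orientation"],degrees=True).as_matrix()
    o=bot.get_obs();T=np.eye(4);T[:3,:3]=R.from_euler("xyz",o["tcp_rot"],degrees=True).as_matrix();T[:3,3]=o["ee_pos"]
    T=T@c["hand_eye"];return c,T[:3,3],T[:3,:3]
def ray(n,u,v):
    c,p,M=cam(n);return p,M@np.array([(u-c["cx"])/c["fx"],(v-c["cy"])/c["fy"],1])
def atz(n,u,v,z):
    p,d=ray(n,u,v);return p+d*(z-p[2])/d[2]
def tri(a,b):
    (p,d),(q,e)=ray(*a),ray(*b);d=d/np.linalg.norm(d);e=e/np.linalg.norm(e)
    s=np.linalg.lstsq(np.c_[d,-e],q-p,rcond=None)[0];x,y=p+s[0]*d,q+s[1]*e
    return (x+y)/2,np.linalg.norm(x-y)
def proj(n,X):
    c,p,M=cam(n);x=M.T@(np.asarray(X)-p);return x[0]/x[2]*c["fx"]+c["cx"],x[1]/x[2]*c["fy"]+c["cy"]
E
python3 - <<'E'
from h import *
import cv2
s=.7
for u,v in((323,282),(458,280),(460,373),(325,374)): print(atz("top",u*s,v*s,.018))
print(tri(("top",369*s,311*s),("scene",432*s,306*s)))
print(tri(("top",462*s,314*s),("scene",354*s,274*s)))
a=cv2.imread("pics/top0.png");b=cv2.imread("pics/scene0.png")
cv2.imwrite("pics/c1.png",np.hstack([cv2.resize(a[270:390,315:475],(800,600),interpolation=cv2.INTER_CUBIC)]))
cv2.imwrite("pics/c2.png",cv2.resize(b[260:440,310:550],(800,600),interpolation=cv2.INTER_CUBIC))
E
```

```text
[0.59615671 0.17690163 0.018     ]
[ 0.59673834 -0.10231484  0.018     ]
[ 0.40342051 -0.10114187  0.018     ]
[0.4048755  0.17087636 0.018     ]
(array([0.50024769, 0.074568  , 0.17151836]), np.float64(0.0009828488872039478))
(array([ 0.50030901, -0.09903901,  0.1321884 ]), np.float64(0.001868246709140412))
```

View pics/c1.png

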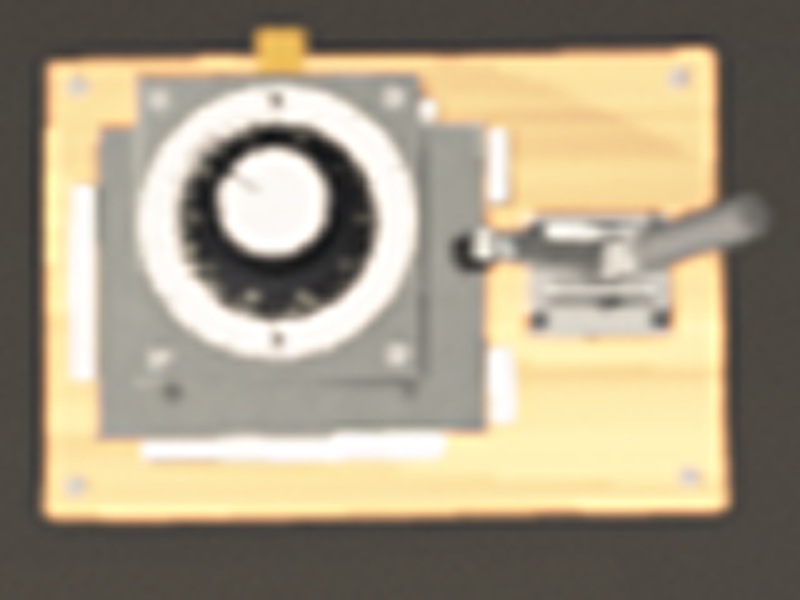

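View pics/c2.png

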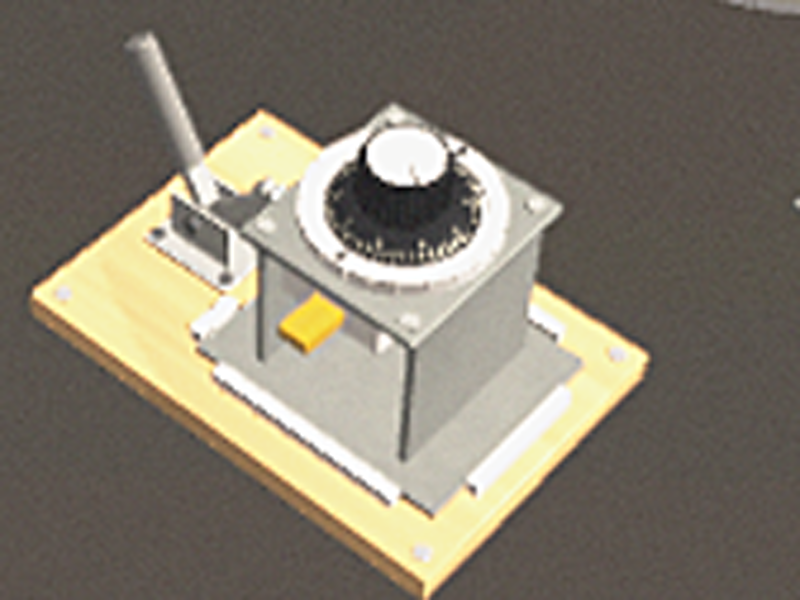

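The crops confirm it: knob top at crop 1 (273,203) and crop 2 (406,155), handle end at crop 1 (745,213). The dial axis is then about (0.500, 0.0745) and the jig yaw about 0. The hinge comes out at (0.500, -0.0535, 0.042), and the handle angle at about 1.10 rad with radius 0.101, which agrees with the sizes given. Next I turn the tool to yaw 90, so tool x = world y, tool y = world x and tool z = down, and move across.

Call:
send_rows(linear=[[0,0,-0.008],[0,0,-0.008],[0,0,-0.008],[0,0,-0.008],[0,0,0],[0,0,0]], twist=[[0,0,1.059],[0,0,1.059],[0,0,1.059],[0,0,1.059],[0,0,1.059],[0,0,1.059]], gripper=[0,0,0,0,0,0], grip_force=40)

```text
time: 0.85
ee_pos: [0.245, 0.4923, 0.2817]
tcp_rot: [-180.0, 0.0, 89.6]
wrist_force: [0.7, 0.4, 0.3]
opening: -0.0
grasp_force: 0.0
```

Call:
send_rows(linear=[[-0.02,0.05,0],[-0.02,0.05,0],[-0.02,0.05,0],[-0.03,0.05,0],[-0.04,0.04,0],[-0.05,0.015,0],[-0.05,0,0],[-0.05,0,0]], twist=[[0,0,0],[0,0,0],[0,0,0],[0,0,0],[0,0,0],[0,0,0],[0,0,0],[0,0,0]], gripper=[0,0,0,0,0,0,0,0])

```text
time: 1.85
ee_pos: [0.5, 0.2107, 0.2813]
tcp_rot: [-179.9, 0.0, 90.0]
wrist_force: [0.4, 0.2, -0.3]
opening: 0.0
grasp_force: 0.0
```

Call:
send_rows(linear=[[-0.05,0,0],[-0.05,0,0],[-0.05,0,0],[-0.05,0,0],[-0.04,0,0],[-0.016,0,0],[0,0,0]], twist=[[0,0,0],[0,0,0],[0,0,0],[0,0,0],[0,0,0],[0,0,0],[0,0,0]], gripper=[0,0,0,0,0,0,0])

```text
time: 2.72
ee_pos: [0.5, -0.044, 0.2817]
tcp_rot: [-180.0, -0.0, 89.9]
wrist_force: [-0.5, -0.3, -0.6]
opening: -0.0002
grasp_force: 0.0
```

Call:
send_rows(linear=[[0,0,0.04],[0,0,0.04],[0,0,0.03],[0,0,0.018],[0,0,0]], twist=[[0,0,0],[0,0,0],[0,0,0],[0,0,0],[0,0,0]], gripper=[0,0,0,0,0])

```text
time: 3.35
ee_pos: [0.4996, -0.0428, 0.1532]
tcp_rot: [-179.9, -0.0, 90.1]
wrist_force: [0.6, -0.1, 0.3]
opening: 0.0001
grasp_force: 0.0
```

Call:
send_rows(linear=[[-0.012,0,0],[-0.012,0,0.002],[-0.01,0,0.002],[-0.008,0,0.004],[-0.009,0,0.005]], twist=[[0,0,0],[0,0,0],[0,0,0],[0,0,0],[0,0,0]], gripper=[0,0,0,0,0])

```text
time: 3.98
ee_pos: [0.5004, -0.0952, 0.1413]
tcp_rot: [179.9, -0.0, 90.0]
wrist_force: [-0.7, 1.3, 4.8]
opening: -0.0005
grasp_force: 2.2
```

Call:
send_rows(linear=[[-0.0075,0,0.006],[-0.0075,0,0.006],[-0.006,0,0.007],[-0.006,0,0.0075],[-0.005,0,0.0083],[-0.004,0,0.0083]], twist=[[0,0,0],[0,0,0],[0,0,0],[0,0,0],[0,0,0],[0,0,0]], gripper=[0,0,0,0,0,0])

```text
time: 4.72
ee_pos: [0.5002, -0.1312, 0.0975]
tcp_rot: [180.0, 0.0, 90.0]
wrist_force: [1.1, -0.8, 4.7]
opening: -0.0001
grasp_force: 2.1
```

Call:
send_rows(linear=[[-0.003,0,0.007],[-0.002,0,0.007],[-0.001,0,0.006],[-0.001,0,0.004],[0,0,0.003],[0,0,0]], twist=[[0,0,0],[0,0,0],[0,0,0],[0,0,0],[0,0,0],[0,0,0]], gripper=[0,0,0,0,0,0])

```text
time: 5.48
ee_pos: [0.4999, -0.1376, 0.0707]
tcp_rot: [-180.0, 0.0, 90.0]
wrist_force: [1.7, -2.0, 2.8]
opening: -0.0001
grasp_force: 1.3
```

Nearly down. I push on gently until the force shows the stop.

Call:
send_rows(linear=[[0,0,0.001],[0,0,0.001],[0,0,0.001]], twist=[[0,0,0],[0,0,0],[0,0,0]], gripper=[0,0,0])

```text
time: 5.85
ee_pos: [0.5003, -0.1378, 0.0693]
tcp_rot: [179.9, 0.0, 90.0]
wrist_force: [-5.6, -1.3, 20.5]
opening: 0.0001
grasp_force: 10.1
```

Call:
send_rows(linear=[[0,0,0.001],[0,0,0.001],[0,0,0]], twist=[[0,0,0],[0,0,0],[0,0,0]], gripper=[0,0,0])

```text
time: 6.22
ee_pos: [0.5005, -0.1378, 0.0691]
tcp_rot: [179.9, 0.1, 90.0]
wrist_force: [-9.8, -0.3, 29.9]
opening: -0.0002
grasp_force: 14.5
```

The stop is firm: 30 N with no more travel. I lift off and move over the dial, opening the gripper and turning to a high yaw so that there is a long clockwise stroke.

Call:
send_rows(linear=[[0,0,-0.03],[0,0,-0.05],[0,0,-0.05],[0.03,0,-0.05],[0.05,0,-0.015],[0.05,0,0],[0.05,0,0],[0.032,0,0]], twist=[[0,0,0],[0,0,0],[0,0,0],[0,0,0],[0,0,0],[0,0,0],[0,0,0],[0,0,0]], gripper=[0,0,0,100,100,100,100,100])

```text
time: 7.22
ee_pos: [0.4993, 0.0766, 0.2602]
tcp_rot: [-179.9, -0.0, 90.1]
wrist_force: [-0.3, 0.1, 0.9]
opening: 0.0856
grasp_force: 0.0
```

Call:
send_rows(linear=[[0,0,0],[0,0,0],[0,0,0],[0,0,0],[0,0,0],[0,0,0],[0,0,0],[0,0,0]], twist=[[0,0,-1],[0,0,-1],[0,0,-1],[0,0,-1],[0,0,-1],[0,0,-1],[0,0,-1],[0,0,-1]], gripper=[100,100,100,100,100,100,100,100])

```text
time: 8.22
ee_pos: [0.4995, 0.0746, 0.26]
tcp_rot: [-180.0, -0.1, 170.3]
wrist_force: [-0.1, 0.2, 0.4]
opening: 0.0852
grasp_force: 0.0
```

Run:
```python
from h import *
import cv2
o=bot.get_obs();print(o["time"],o["ee_pos"],o["tcp_rot"],o["q"])
print(proj("wrist",[.5,.0745,.172]),proj("wrist",[.5,.0515,.172]),proj("wrist",[.5,.0975,.172]))
im=camera("wrist")[:,:,::-1]; s=camera("scene")[:,:,::-1][150:330,200:400]
cv2.imwrite("pics/w1.png",np.hstack([cv2.resize(im,(460,345)),cv2.resize(s,(340,345),interpolation=cv2.INTER_CUBIC)]))
```

```text
8.225 [0.49954822 0.07463469 0.26004637] [-1.79995552e+02 -1.21662517e-01  1.70349183e+02] [ 8.47965464e+00 -8.41826932e-01  5.20954623e+00  9.61683793e+01
  3.36320519e-02  1.81304321e+01]
(np.float64(281.49922498875213), np.float64(228.30904579021865)) (np.float64(251.1501416898007), np.float64(233.1456123543965)) (np.float64(312.18683224028695), np.float64(223.41853052472052))
```

View pics/w1.png

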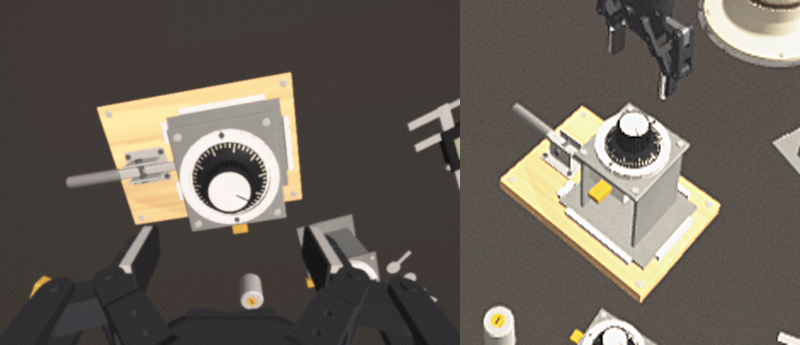

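The wrist view shows the knob top at full-resolution pixel (279,234), against a predicted (281,228), which is within about 4 mm. The handle lies level-looking, with its end at (85,221). q6 increases as I turn clockwise, so I go back half a turn for a full-range stroke, which also gives a second view with the camera bias reversed.

Call:
send_rows(linear=[[0,0,0],[0,0,0],[0,0,0],[0,0,0],[0,0,0],[0,0,0],[0,0,0],[0,0,0]], twist=[[0,0,-1.06],[0,0,-1.06],[0,0,-1.06],[0,0,-1.06],[0,0,-1.06],[0,0,-1.06],[0,0,-1.06],[0,0,-1.06]], gripper=[100,100,100,100,100,100,100,100])

```text
time: 9.32
ee_pos: [0.4997, 0.0745, 0.2604]
tcp_rot: [179.9, -0.0, -105.1]
wrist_force: [-0.3, 1.2, -0.3]
opening: 0.0856
grasp_force: 0.0
```

Call:
send_rows(linear=[[0,0,0],[0,0,0],[0,0,0],[0,0,0],[0,0,0],[0,0,0],[0,0,0],[0,0,0]], twist=[[0,0,-1.06],[0,0,-1.06],[0,0,-1.06],[0,0,-1.06],[0,0,-1.06],[0,0,-1.06],[0,0,-1.06],[0,0,-1.06]], gripper=[100,100,100,100,100,100,100,100])

```text
time: 10.32
ee_pos: [0.4997, 0.0745, 0.2604]
tcp_rot: [180.0, 0.1, -20.3]
wrist_force: [0.4, -0.2, -0.1]
opening: 0.0855
grasp_force: 0.0
```

Call:
send_rows(linear=[[0,0,0],[0,0,0]], twist=[[0,0,-1.04],[0,0,0]], gripper=[100,100])

```text
time: 10.58
ee_pos: [0.4998, 0.0745, 0.2605]
tcp_rot: [180.0, 0.1, -10.3]
wrist_force: [-0.3, 0.4, -0.6]
opening: 0.0854
grasp_force: 0.0
```

Run:
```python
from h import *
import cv2
o=bot.get_obs();print(o["time"],o["ee_pos"],o["tcp_rot"],o["q"][5])
print(proj("wrist",[.5,.0745,.172]))
print("tips w,s",proj("wrist",[.5,-.1615,.042]),proj("scene",[.5,-.1615,.042]),proj("scene",[.5,-.1615,.052]))
im=camera("wrist")[:,:,::-1]
cv2.imwrite("pics/w2full.png",im)
cv2.imwrite("pics/w2.png",cv2.resize(im[130:340,140:420],(800,600),interpolation=cv2.INTER_CUBIC))
```

```text
10.575 [0.49980311 0.07451423 0.26045819] [ 1.79994534e+02  6.16722664e-02 -1.02562402e+01] -161.2718700122341
(np.float64(280.2352552949482), np.float64(228.4193183406856))
tips w,s (np.float64(491.55028163539737), np.float64(148.7194992262575)) (np.float64(231.86674354096218), np.float64(205.3570655187943)) (np.float64(231.66237162362086), np.float64(202.7304248925866))
```

View pics/w2.png

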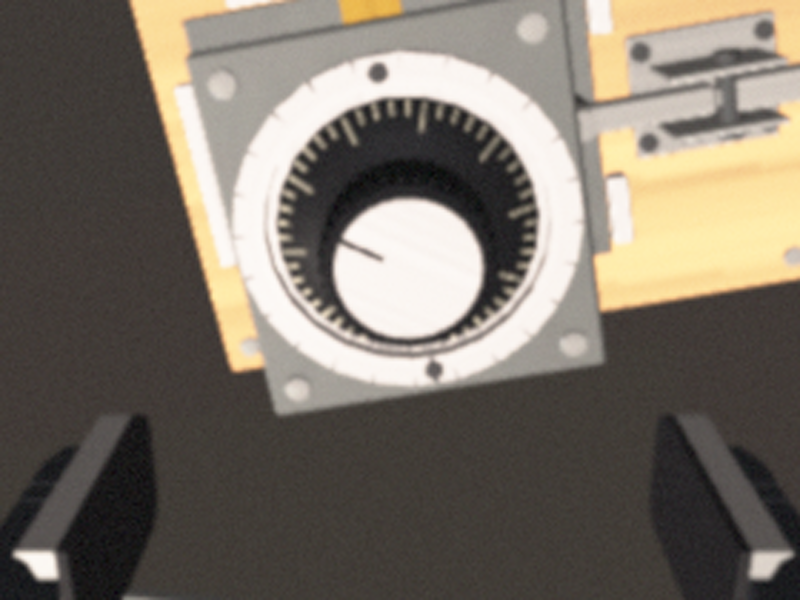

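The knob top is at crop pixel (408,268), which is full-frame (282.8,223.8). The offset from the prediction reversed sign with the half turn, so the knob's true position differs slightly from my estimate. The clamp arm is level on the foot plate and the handle matches the level prediction.

Run:
```python
import h; from h import *
for z in(.172,.176): print(atz("wrist",282.8,223.8,z))
print("ring c",atz("wrist",140+407/2.857,130+219/2.857,.140))
class B:
    def get_obs(s): return dict(ee_pos=np.array([.49955,.07463,.26005]),tcp_rot=[-179.996,-.12,170.35])
h.bot=B()
for z in(.172,.176): print(atz("wrist",278.8,233.7,z))
```

```text
[0.50333693 0.07193632 0.172     ]
[0.50484573 0.07168663 0.176     ]
ring c [0.50640611 0.07146726 0.14      ]
[0.50291169 0.07292651 0.172     ]
[0.50127546 0.07323577 0.176     ]
```

Call:
send_rows(linear=[[0.0036,0.0015,0.02],[0,0,0.03],[0,0,0.025],[0,0,0.0175],[0,0,0],[0,0,0],[0,0,0],[0,0,0]], twist=[[0,0,0],[0,0,0],[0,0,0],[0,0,0],[0,0,0],[0,0,0],[0,0,0],[0,0,0]], gripper=[100,100,100,100,100,40,40,40], grip_force=40)

```text
time: 11.62
ee_pos: [0.5038, 0.0725, 0.1696]
tcp_rot: [-179.9, -0.1, -10.0]
wrist_force: [-0.2, 1.0, 5.8]
opening: 0.045
grasp_force: 40.5
```

Call:
send_rows(linear=[[0,0,0],[0,0,0],[0,0,0],[0,0,0.0001],[0,0,0],[0,0,0.0001],[0,0,0],[0,0,0.0001]], twist=[[0,0,0.8],[0,0,0.8],[0,0,0.8],[0,0,0.8],[0,0,0.8],[0,0,0.8],[0,0,0.8],[0,0,0.8]], gripper=[40,40,40,40,40,40,40,40])

```text
time: 12.62
ee_pos: [0.5033, 0.0719, 0.1694]
tcp_rot: [-180.0, -0.1, -74.3]
wrist_force: [-4.5, -3.5, 8.7]
opening: 0.0445
grasp_force: 40.7
```

```bash
cat > st.py <<'E'
from h import *
o=bot.get_obs()
for k in("time","ee_pos","tcp_rot","wrist_force","torque","opening","grasp_force"):print(k,np.round(o[k],4))
print(o["q"][5])
E
python3 st.py
```

```text
time 12.625
ee_pos [0.5033 0.0719 0.1694]
tcp_rot [-1.799595e+02 -5.660000e-02 -7.428170e+01]
wrist_force [-4.5012 -3.5012  8.7293]
torque [-0.5804  0.8779  0.1701]
opening 0.0445
grasp_force 40.6925
-97.55928633734784
```

It turns freely, with a moment of 0.17 N m from thread friction. I carry on, watching the moment.

Call:
send_rows(linear=[[0,0,0],[0,0,0],[0,0,0],[0,0,0],[0,0,0],[0,0,0],[0,0,0],[0,0,0]], twist=[[0,0,0.8],[0,0,0.8],[0,0,0.8],[0,0,0.8],[0,0,0.8],[0,0,0.8],[0,0,0.8],[0,0,0.8]], gripper=[40,40,40,40,40,40,40,40])

```text
time: 13.62
ee_pos: [0.5025, 0.0721, 0.1692]
tcp_rot: [180.0, -0.0, -138.3]
wrist_force: [-7.4, -0.9, 9.1]
opening: 0.0445
grasp_force: 40.9
```

```bash
python3 st.py
```

```text
time 13.625
ee_pos [0.5025 0.0721 0.1692]
tcp_rot [ 1.799826e+02 -4.800000e-02 -1.382705e+02]
wrist_force [-7.3978 -0.9477  9.0578]
torque [-0.2498  1.6398  0.1369]
opening 0.0445
grasp_force 40.8783
-33.56138539793387
```

Call:
send_rows(linear=[[0.0011,0.001,0],[0,0,0],[0,0,0],[0,0,0],[0,0,0],[0,0,0],[0,0,0],[0,0,0]], twist=[[0,0,0.8],[0,0,0.8],[0,0,0.8],[0,0,0.8],[0,0,0.8],[0,0,0.8],[0,0,0.8],[0,0,0.8]], gripper=[40,40,40,40,40,40,40,40])

```text
time: 14.62
ee_pos: [0.5022, 0.0728, 0.169]
tcp_rot: [179.9, 0.0, 157.8]
wrist_force: [0.5, 4.7, 2.7]
opening: 0.0451
grasp_force: 40.6
```

```bash
python3 st.py
```

```text
time 14.625
ee_pos [0.5022 0.0728 0.169 ]
tcp_rot [1.799048e+02 4.510000e-02 1.577576e+02]
wrist_force [0.4846 4.6754 2.6628]
torque [0.6331 0.2465 0.045 ]
opening 0.0451
grasp_force 40.6489
30.465136507622052
```

Call:
send_rows(linear=[[0,0,0],[0,0,0],[0,0,0],[0,0,0],[0,0,0],[0,0,0],[0,0,0],[0,0,0]], twist=[[0,0,0.8],[0,0,0.8],[0,0,0.8],[0,0,0.8],[0,0,0.8],[0,0,0.8],[0,0,0.8],[0,0,0.8]], gripper=[40,40,40,40,40,40,40,40])

```text
time: 15.62
ee_pos: [0.503, 0.0731, 0.1689]
tcp_rot: [179.8, -0.1, 93.8]
wrist_force: [6.6, -4.5, 0.9]
opening: 0.0447
grasp_force: 42.8
```

```bash
python3 st.py
```

```text
time 15.625
ee_pos [0.503  0.0731 0.1689]
tcp_rot [ 1.798162e+02 -6.540000e-02  9.383280e+01]
wrist_force [ 6.5842 -4.5061  0.8875]
torque [-0.8857 -1.1843  0.9392]
opening 0.0447
grasp_force 42.7731
94.41028051368525
```

Call:
send_rows(linear=[[0,0,0],[0,0,0],[0,0,0]], twist=[[0,0,0.2],[0,0,0.2],[0,0,0]], gripper=[40,40,40])

```text
time: 16.0
ee_pos: [0.5031, 0.073, 0.169]
tcp_rot: [179.8, -0.1, 90.0]
wrist_force: [5.4, 4.1, -0.2]
opening: 0.0444
grasp_force: 42.8
```

```bash
python3 st.py
```

```text
time 16.0
ee_pos [0.5031 0.073  0.169 ]
tcp_rot [ 1.798144e+02 -8.100000e-02  9.004480e+01]
wrist_force [ 5.4175  4.0708 -0.2292]
torque [ 0.637  -1.0085  0.6414]
opening 0.0444
grasp_force 42.7533
98.18490247345741
```

The moment peaked at 0.94 N m and then the pads slipped, so it has most likely bottomed. I release to take out the wind-up, regrip and test the stop.

Call:
send_rows(linear=[[0,0,0],[0,0,0],[0,0,0],[0,0,0]], twist=[[0,0,0],[0,0,0],[0,0,0],[0,0,0]], gripper=[75,75,75,75])

```text
time: 16.5
ee_pos: [0.5018, 0.0722, 0.1681]
tcp_rot: [-180.0, 0.0, 90.0]
wrist_force: [0.2, 1.0, 0.2]
opening: 0.064
grasp_force: 0.0
```

```bash
python3 st.py
python3 - <<'E'
from h import *
import cv2
cv2.imwrite("pics/w3.png",cv2.resize(camera("wrist")[:,:,::-1][130:420,80:480],(800,580),interpolation=cv2.INTER_CUBIC))
E
```

```text
time 16.5
ee_pos [0.5018 0.0722 0.1681]
tcp_rot [-1.799933e+02  1.800000e-03  8.999160e+01]
wrist_force [0.2218 0.9773 0.234 ]
torque [0.0383 0.0433 0.0368]
opening 0.064
grasp_force 0.0
98.20085609423158
```

View pics/w3.png

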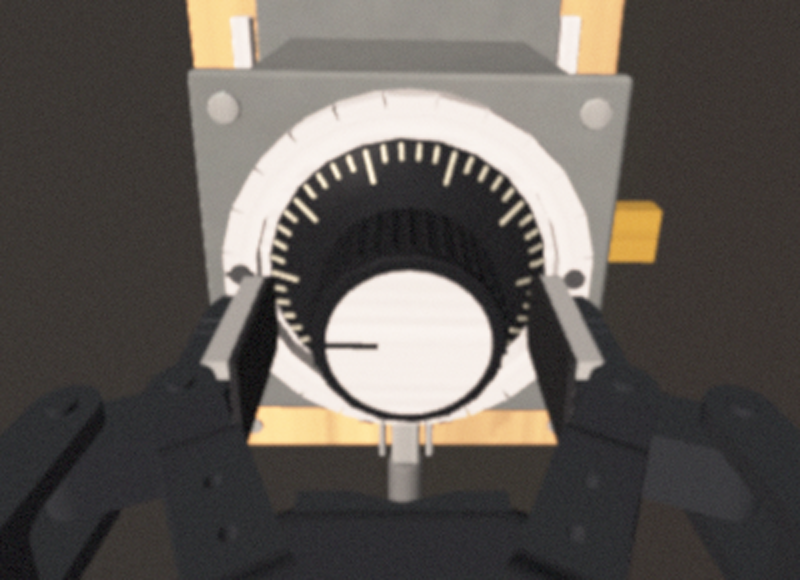

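The view shows the pointer straight at image left, which is world -x: pointer tip (325,346), knob centre (408,343). The dial therefore turned about 237° against the gripper's 260°, so it reached a stop. I regrip and test it.

Call:
send_rows(linear=[[0.0003,0.0008,0],[0,0,0],[0,0,0],[0,0,0],[0,0,0]], twist=[[0,0,0],[0,0,0],[0,0,0],[0,0,0],[0,0,0]], gripper=[40,40,40,40,40], grip_force=60)

```text
time: 17.18
ee_pos: [0.5032, 0.0726, 0.1686]
tcp_rot: [179.9, -0.0, 90.0]
wrist_force: [3.1, -0.1, 5.0]
opening: 0.0442
grasp_force: 61.1
```

Call:
send_rows(linear=[[0,0,0],[0,0,0],[0,0,0],[0,0,0]], twist=[[0,0,0.1],[0,0,0.1],[0,0,0.1],[0,0,0]], gripper=[40,40,40,40])

```text
time: 17.68
ee_pos: [0.5032, 0.0734, 0.1686]
tcp_rot: [179.9, -0.1, 87.1]
wrist_force: [3.9, 4.6, 5.3]
opening: 0.0445
grasp_force: 61.4
```

```bash
python3 st.py
```

```text
time 17.675
ee_pos [0.5032 0.0734 0.1686]
tcp_rot [ 1.799088e+02 -1.001000e-01  8.707960e+01]
wrist_force [3.9444 4.564  5.3227]
torque [ 0.9102 -0.7508  0.696 ]
opening 0.0445
grasp_force 61.422
101.17512449796553
```

The stop is confirmed: 0.70 N m within 3°. I take back those 3° and go a further 90° anticlockwise, with a little extra for wind-up.

Call:
send_rows(linear=[[0,0,0],[0,0,0],[0,0,0],[0,0,0],[0,0,0],[0,0,0]], twist=[[0,0,-0.78],[0,0,-0.78],[0,0,-0.78],[0,0,-0.78],[0,0,-0.78],[0,0,-0.78]], gripper=[40,40,40,40,40,40])

```text
time: 18.42
ee_pos: [0.5026, 0.0731, 0.1687]
tcp_rot: [179.9, -0.0, 134.1]
wrist_force: [-1.0, 2.5, 7.4]
opening: 0.0445
grasp_force: 61.5
```

Call:
send_rows(linear=[[0,0,-0.0003],[0,0,0],[0,0,0],[0,0,0],[0,0,0],[0,0,0],[0,0,0],[0,0,0]], twist=[[0,0,-0.78],[0,0,-0.78],[0,0,-0.78],[0,0,-0.78],[0,0,-0.78],[0,0,-0.78],[0,0,0],[0,0,0]], gripper=[40,40,40,40,40,40,40,40])

```text
time: 19.42
ee_pos: [0.5022, 0.0725, 0.1689]
tcp_rot: [-180.0, -0.0, -179.4]
wrist_force: [-2.3, -1.8, 9.3]
opening: 0.0442
grasp_force: 61.8
```

```bash
python3 st.py
python3 - <<'E'
from h import *
import cv2
a=camera("wrist")[:,:,::-1][130:420,80:480];b=camera("scene")[:,:,::-1][130:330,200:400]
cv2.imwrite("pics/w4.png",np.hstack([cv2.resize(a,(480,348),interpolation=cv2.INTER_CUBIC),cv2.resize(b,(320,348),interpolation=cv2.INTER_CUBIC)]))
E
```

```text
time 19.425
ee_pos [0.5022 0.0725 0.1689]
tcp_rot [-1.799916e+02 -2.180000e-02 -1.793949e+02]
wrist_force [-2.2748 -1.8254  9.2801]
torque [-0.097   0.5642  0.0975]
opening 0.0442
grasp_force 61.7706
7.6072371018435305
```

View pics/w4.png

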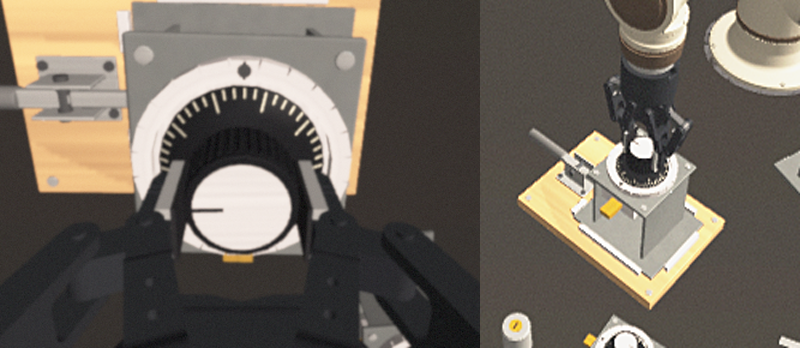

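The pointer has moved with the gripper and now points to image left, which is world -y: (190,211) to (222,210). The clamp handle is still level. I check the angle with numbers.

Run:
```python
from h import *
import cv2
f=lambda im:cv2.cvtColor(im,cv2.COLOR_BGR2GRAY)
a=cv2.imread("pics/w3.png")
b=cv2.resize(camera("wrist")[:,:,::-1][130:420,80:480],(800,580),interpolation=cv2.INTER_CUBIC)
for g in(f(a),f(b)):
    cols=range(338,370,2);p=[]
    for c in cols:
        w=np.clip(170-g[333:365,c].astype(float),0,None);p.append((w*np.arange(333,365)).sum()/w.sum() if w.sum() else np.nan)
    p=np.array(p);k=~np.isnan(p);print(np.round(p,1),np.degrees(np.arctan(np.polyfit(np.array(cols)[k],p[k],1)[0])))
cv2.imwrite("pics/w5.png",np.hstack([x[250:430,310:510] for x in(a,b)]).repeat(2,0).repeat(2,1))
```

```text
[345.3 345.3 345.3 345.3 345.3 345.3 345.3 345.5 345.6 345.7 345.6 345.7
 345.8 346.  346.  346. ] 1.513573543019887
[350.4 350.4 350.4 350.4 350.4 350.4 350.5 350.4 350.4 350.3 350.3 350.3
 350.2 350.1 350.  350. ] -0.8610985165733649
```

View pics/w5.png

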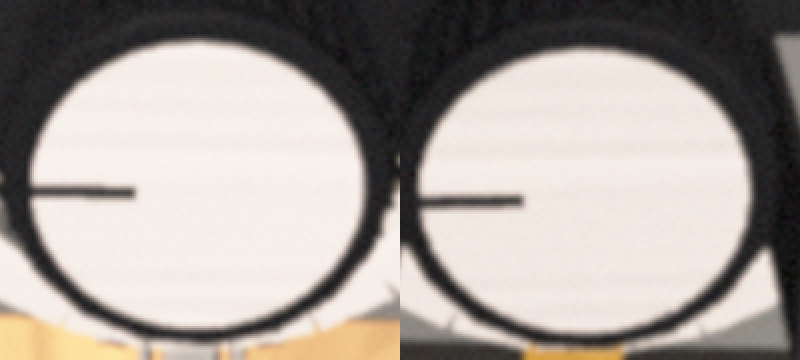

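Relative to the gripper, the pointer shifted about 2.5° anticlockwise, because the pads slipped by that much during the stop test. The dial is therefore about 93° off the stop, and I trim 3° clockwise.

Call:
send_rows(linear=[[0,0,0],[0,0,0],[0,0,0],[0,0,0]], twist=[[0,0,0.15],[0,0,0.18],[0,0,0],[0,0,0]], gripper=[40,40,40,40])

```text
time: 20.08
ee_pos: [0.5022, 0.0725, 0.1689]
tcp_rot: [-180.0, -0.0, 177.3]
wrist_force: [-1.9, -0.8, 8.8]
opening: 0.0438
grasp_force: 61.8
```

```bash
python3 st.py
python3 - <<'E'
from h import *
import cv2
a=cv2.imread("pics/w3.png")
b=cv2.resize(camera("wrist")[:,:,::-1][130:420,80:480],(800,580),interpolation=cv2.INTER_CUBIC)
for im in(a,b):
    g=cv2.cvtColor(im,cv2.COLOR_BGR2GRAY);cols=np.arange(338,370,2)
    w=np.clip(170-g[333:365,338:370:2].astype(float),0,None);p=(w*np.arange(333,365)[:,None]).sum(0)/w.sum(0)
    print(np.degrees(np.arctan(np.polyfit(cols,p,1)[0])))
E
```

```text
time 20.075
ee_pos [0.5022 0.0725 0.1689]
tcp_rot [-1.799990e+02 -2.210000e-02  1.772847e+02]
wrist_force [-1.9405 -0.8096  8.7637]
torque [-0.0519  0.5633 -0.0843]
opening 0.0438
grasp_force 61.7605
10.929886246002429
1.513573543019887
-1.1107769765409699
```

Gripper turn 87.3° plus pointer shift of about 2.8° gives 90° off the stop. The grip is still on and everything is still, so I hand in.

```bash
python3 -c "from workcell import ticket;print(ticket.job_done())"
```

```text
the job is handed in; nothing more can be done
None
```

The job is handed in: the clamp handle is fully down, and the dial was screwed in to its stop, then backed off about 90° by wrist-camera measurement. The gripper is still holding the knob, and none of the bystanders was touched.

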